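Hand out the rulers from the sprung-lid case

TASK

Press the red latch of the ruler case until its clear lid springs open, then take out every ruler in it: each lies behind the low front lip with its far half in a tunnel, so lift its near end over the lip and draw it out endwise. Lay all of the rulers flat in the black tray, then push the lid back down until the latch clicks and holds it shut. Leave the tablet, the glass dish and the slide box where they are.

Things in the scene. Friction and masses are not known exactly. Their poses are not given: they have to be found in the camera images.
- rack: Ruler case, fixed, 220 mm long (x), 300 mm wide, 34 mm high, white and grey. Origin at its underside, on the table; own x points away from the robot, along the rulers, y left, z up; turned by up to 0.12 rad. Floor 6 mm thick. Front bay x -106 to 0 mm, open above once the lid is up, side walls 30 mm high at y = -128 and 128 mm. Four lanes at y = -90, -30, 30, 90 mm.
- lip (a point): Middle of the top of the case's blue front lip, at case x -108 mm, z 18 mm: the lip runs along y, 4 mm thick, 12 mm higher than the case floor. Axes as the case's.
- roof (a point): Middle of the top near edge of the case's fixed roof (case x 0 to 110 mm, underside 30 mm, top 34 mm above the table), which is also the lid's hinge line. Under it, behind x = 20 mm, each lane is a tunnel 30 mm wide and 24 mm high, closed at x = 106 mm. A ruler's near end can rise about 28 mm before it meets the roof; its far end is free after about 105 mm of draw to -x.
- ruler1_mid (a point): Centre (half-way up) of the yellow plastic ruler, 200 x 24 x 8 mm, 45 g (varies by a third); own x along its length, z through its thickness. Starts flat on the case floor in one of the lanes, reaching about 100 mm either way along the case's x, its near end just behind the lip. May be absent.
- ruler2_mid (a point): Centre (half-way up) of the green plastic ruler, 200 x 24 x 8 mm, 45 g (varies by a third); own x along its length, z through its thickness. Starts flat on the case floor in one of the lanes, reaching about 100 mm either way along the case's x, its near end just behind the lip. May be absent.
- ruler3_mid (a point): Centre (half-way up) of the orange plastic ruler, 200 x 24 x 8 mm, 45 g (varies by a third); own x along its length, z through its thickness. Starts flat on the case floor in one of the lanes, reaching about 100 mm either way along the case's x, its near end just behind the lip. May be absent.
- ruler4_mid (a point): Centre (half-way up) of the blue plastic ruler, 200 x 24 x 8 mm, 45 g (varies by a third); own x along its length, z through its thickness. Starts flat on the case floor in one of the lanes, reaching about 100 mm either way along the case's x, its near end just behind the lip. May be absent.
- tray: Loose black open tray, 240 mm (its x) x 230 mm (its y) outside, walls 5 mm thick and 16 mm high, floor 5 mm thick, 0.7 kg; origin at the centre of its underside. Stands left or right in front of the case.
- lid (a joint): Clear lid with a blue front edge over the front bay, case y -134 to 168 mm, 104 mm from hinge (roof, along the case's y) to edge, 4 mm thick, its top at z = 34 mm when shut; rad: 0 shut, 1.9 open, leaning back past upright. A spring (0.2 N m) lifts it once unlatched. Swing it forward from behind and press 5 to 15 N down on the edge near the latch until the hook snaps over (then about 0.025).
- lid_edge (a point): Middle of the lid's front edge, on the lid's outer face, 100 mm from the hinge; moves with the lid.
- catch (a joint): Sprung red latch rocker at the left front corner of the case (own y = 148 mm); rad: 0 at rest, 0.3 pressed fully; its hook frees the lid at 0.15 to 0.2. Springs back when let go. Its pivot is at case x = -110 mm, z = 12 mm; pressing takes 2 to 5 N straight down.
- catch_pad (a point): Press point on top of the latch's red thumb pad (pad 49 mm along the case's x, 32 mm wide, top 22 mm above the table at rest), 38 mm in front of the pivot; goes down by 6 to 8 mm before the lid is freed, 11 mm at most.
- tablet: Bystander: grey tablet with a dark screen in a rugged case, 240 x 180 x 19 mm, on the other side than the tray; origin at its underside.
- dish: Bystander: round covered glass dish, 90 mm across, 14 mm high, to the left of the case; origin at its underside.
- slidebox: Bystander: blue slide box, 90 x 110 x 32 mm, to the right of the case; origin at its underside.

How it is judged:
On the way, in this order (a step that is already met when the one before it is completed fails the run):
1. the latch is pressed and the lid has sprung open (value of joint lid above 1.5 rad), for 0.2 s.
2. every ruler lies flat in the tray (x of ruler1_mid in the frame of tray between -0.115 and 0.115 m and y of ruler1_mid in the frame of tray between -0.11 and 0.11 m and z of each of ruler1_mid, ruler2_mid, ruler3_mid, ruler4_mid in the frame of tray below 0.03 m and (angle between ruler1_mid's own z axis and vertical below 0.12 rad or angle between ruler1_mid's own z axis and vertical above 3.02 rad) and linear speed of each of ruler1, ruler2, ruler3, ruler4 below 0.03 m/s and x of ruler2_mid in the frame of tray between -0.115 and 0.115 m and y of ruler2_mid in the frame of tray between -0.11 and 0.11 m and (angle between ruler2_mid's own z axis and vertical below 0.12 rad or angle between ruler2_mid's own z axis and vertical above 3.02 rad) and x of ruler3_mid in the frame of tray between -0.115 and 0.115 m and y of ruler3_mid in the frame of tray between -0.11 and 0.11 m and (angle between ruler3_mid's own z axis and vertical below 0.12 rad or angle between ruler3_mid's own z axis and vertical above 3.02 rad) and x of ruler4_mid in the frame of tray between -0.115 and 0.115 m and y of ruler4_mid in the frame of tray between -0.11 and 0.11 m and (angle between ruler4_mid's own z axis and vertical below 0.12 rad or angle between ruler4_mid's own z axis and vertical above 3.02 rad)), for 0.3 s.
3. the lid is shut and the latch has clicked over it (value of joint lid below 0.06 rad and value of joint catch below 0.08 rad), for 0.3 s.
At the end, for the whole second after the job is handed in: Every ruler lies flat (within 7 degrees) and still inside the tray, its middle less than 30 mm above the tray's underside; the lid is shut (under 0.06 rad) and held by the latch, which has sprung back (under 0.08 rad) (all of step 2 and all of step 3 and velocity of joint lid below 0.1 rad/s); the robot touches nothing.
It fails at once if the tablet is pushed more than 30 mm from its place (distance of tablet from where it was at the start of the episode above 0.03 m).
It fails at once if the dish is pushed more than 30 mm from its place (distance of dish from where it was at the start of the episode above 0.03 m).
It fails at once if the slidebox is pushed more than 30 mm from its place (distance of slidebox from where it was at the start of the episode above 0.03 m).
Of ruler1, ruler2, ruler3, ruler4 only 2 to 4 are there at a start; the rules pass over those that are not, and their reading is None.
At some moment in a run one of tray may be knocked a few centimetres aside while the robot is not near it.
Once in a run the grip may slacken for a moment while it holds something.
It also fails if it takes over 210 s, if anything falls off the work surface, if the arm or the gripper's body presses on something with over 40 N, if the wrist force passes 120 N, or if a joint passes its speed limit or range.

ROBOT

A 7-joint arm with a two-finger parallel gripper is mounted at the origin on the work surface. World frame = base frame: x ahead of the robot, y to its left, z up, the work surface at z = 0. Lengths are in m, angles in rad, forces in N, time in s.
With the tool pointing down it reaches from about 0.425 to 1.025 m from the base axis. Payload 9.4 kg.
Tool frame: the origin (TCP) lies midway between the tips of the shut fingers; the grasp point (between the pads) lies 19 mm behind it; z points along the fingers, y is the line along which they close (so a half turn about z gives the same grasp; the last joint's range is limited). The gripper opens to 85 mm and grips with 20 to 120 N. Pads are 22 mm wide; open, the fingers measure 114 mm over their backs; the gripper's body (76 mm by 85 mm) begins 54 mm behind the grasp point. The pads swing forward as they close: fully open they stand 13 mm farther back than shut.
Start: joints at [-0.077, 0.599, -0.003, 1.599, 0.002, 0.943, -0.08], TCP at [0.725, -0, 0.231] pointing down, gripper open.
Joint ranges: [-2.57, 2.57], [-0.35, 1.97], [-1.29, 1.29], [0.11, 2.56], [-1.05, 4.19], [0.11, 1.86], [-2.63, 2.63]. Speed limits (rad/s): [2.22, 2.22, 3.01, 3.01, 3.14, 3.14, 3.14].

INTERFACE

Orientations are given as a rotation vector (axis times angle).
In Python, from bench import arm, eyes gives the robot as it stands.
- The arm moves only by the tool play_rows, never from a script. Its arguments are lists of equal length, an entry for each row: "offset": the shift along the tool's x, y, z in mm, a list of three; "dr": the turn, a rotation vector about the tool's x, y, z in rad, a list of three; "claw": the finger opening in mm, from 0 to 85.4. In form: {"offset": [[dx, dy, dz], ...], "dr": [[wx, wy, wz], ...], "claw": [claw, ...]}. A call has 1 to 5 rows; each row shifts and turns the commanded pose from where the row before left it, along the tool's axes as they then stand; what a row does not reach is not made up. A row lasts 1/8 s, in which the tool goes at most 62.5 mm and 10.7 degrees, less where a joint would pass 70% of its speed; a pose out of reach is approached as far as the arm can. A call is refused whole if a number of a shift passes 62.5 or a number of a turn 0.188, either way. A call with a gripper value outside its range is refused whole. The fingers move at their own pace and stop on an object; "force" is the grip in N (left out, the last holds). Time passes only in rows, so rows that do not move let the fingers close. It gives the time, the measured TCP pose, the force, the opening and the grip force at its end, in the units of the state.
- arm.observe(): the state, without advancing time (a new reading comes with each control period).
- eyes.camera(name): name is "scene" or "side" or "wrist"; returns the picture (400x640x3 uint8, red, green, blue); there is no depth.
- eyes.camera_params(name): a dict with "K" (3x3 intrinsics, pixels), "R" (3x3) and "t" (3): a world point X has camera coordinates R X + t. Camera axes: x right, y down, z forward; pixel columns grow to the right and rows downward; lengths in m; the calibration is good to about 2 mm. A picture is of the moment at which its call begins: read the wrist's pose just before it. camera_params takes no time and is no camera call; for the wrist camera it gives the pose at the moment of the call.
- arm.finish_job(): hands the job in; it is judged then, once.
The state is a dict: "time_s": time; "joint_positions": joint angles; "joint_velocities": joint speeds; "effort": joint torques, N m; "ee_pos": TCP position; "eef_rot": TCP orientation; "ft_force": force on the tool from outside, world axes, zero at the start; "ft_torque": the same for the moment, N m; "width": opening from 0.0 (shut) to 1.0 (fully open); "grasp_force": force on a finger pad.
Only numpy, scipy, OpenCV 4.12 (cv2) and the standard library are available. Lean on these libraries where they do the work, as an engineer would, in place of code of your own. Each camera call takes 0.05 s, during which the arm holds its last target. There are 200 camera calls.

## Working session

There is one attempt and no reset: what is moved stays moved. The work goes in short steps, Python scripts to look and compute and a tool call to move; the robot and the scene stay as the last step left them, time stands still between calls to the robot, and variables do not carry over. Pictures are saved under pics/ and viewed, at most 14 in all, crops included, and the job is handed in when it is done.

Besides the shell and the picture viewer there is one more tool, called after ">>>" as name(argument=value, ...) on one line, values as JSON. play_rows: Moves the arm, as the interface text tells. Its arguments: {"type":"object","properties":{"offset":{"type":"array"},"dr":{"type":"array"},"claw":{"type":"array"},"force":{"type":"number"}},"required":["offset","dr","claw"]}

```bash
ls; mkdir -p pics
cat > h.py <<'E'
import numpy as np, cv2
from scipy.spatial.transform import Rotation as Ro
from bench import arm, eyes
def snap(c,name):
    p=eyes.camera_params(c); im=eyes.camera(c); cv2.imwrite(f'pics/{name}.png',im[:,:,::-1]); np.savez(f'pics/{name}.npz',**{k:np.array(p[k]) for k in 'KRt'})
def ray(name,px,z):
    p=np.load(f'pics/{name}.npz'); d=p['R'].T@np.linalg.inv(p['K'])@np.array([px[0],px[1],1.]); o=-p['R'].T@p['t']
    return o+d*(z-o[2])/d[2]
def proj(name,X):
    p=np.load(f'pics/{name}.npz'); c=p['R']@np.array(X)+p['t']; c=p['K']@c; return c[:2]/c[2]
E
python3 - <<'E'
from h import *
snap('scene','s0');snap('side','d0')
s=arm.observe();print(s['time_s'],s['ee_pos'],s['eef_rot'],s['width'])
for c in('scene','side'):
  im=cv2.imread(f"pics/{c[0] if c=='scene' else 'd'}0.png")
a=cv2.imread('pics/s0.png');b=cv2.imread('pics/d0.png')
cv2.imwrite('pics/both.png',cv2.resize(np.vstack([a,b]),(480,600)))
E
```

```text
pics
0.1 [7.24575045e-01 4.40870681e-06 2.30498439e-01] [-2.22070346e+00 -2.22084812e+00  1.67602289e-03] 0.9997594614472751
```

View pics/s0.png

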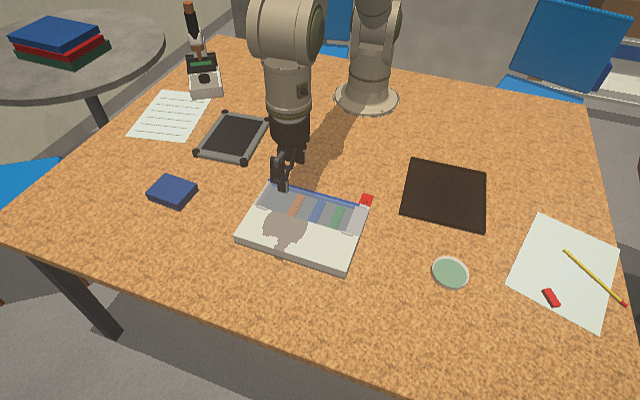

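View pics/d0.png

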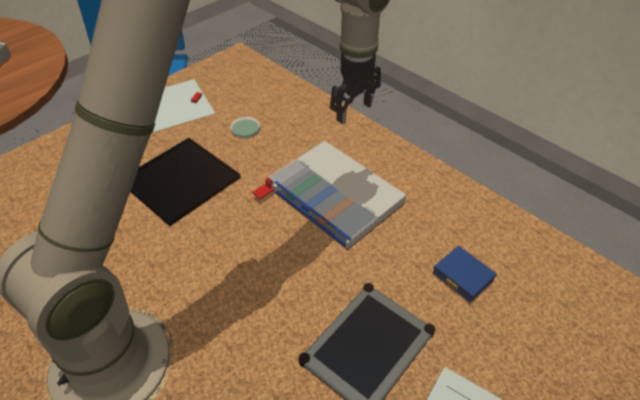

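Run:
```python
from h import *
a=cv2.imread('pics/s0.png')[165:285,220:400];b=cv2.imread('pics/d0.png')[130:255,240:420]
a=cv2.resize(a,(720,480)[:2],interpolation=cv2.INTER_CUBIC)
cv2.imwrite('pics/c1.png',a)
b=cv2.resize(b,(720,500),interpolation=cv2.INTER_CUBIC);cv2.imwrite('pics/c2.png',b)
```

```text
(no output)
```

View pics/c1.png

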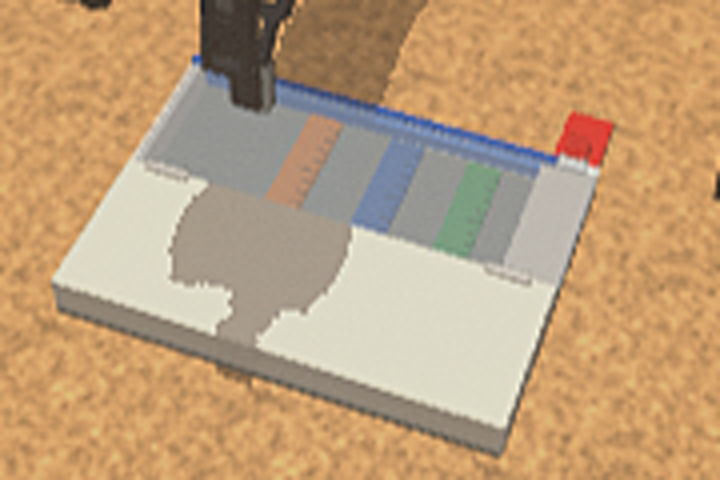

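View pics/c2.png

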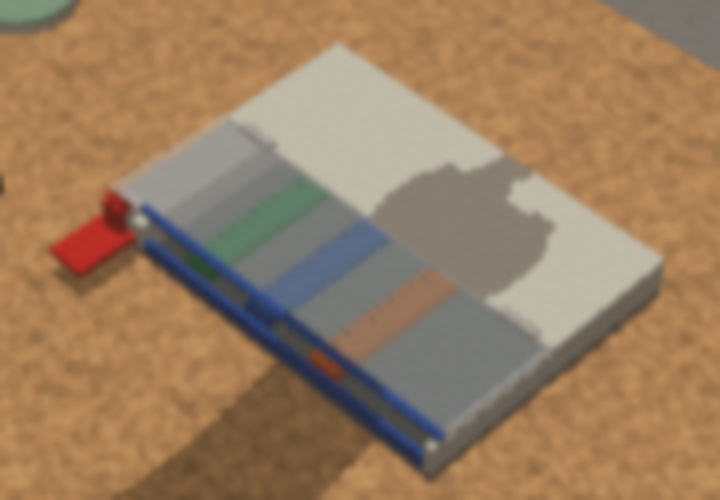

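Green (left, y=90), blue (30) and orange (-30) rulers are there; the rightmost lane is empty. Tray is at left. Pose from the corners:

Run:
```python
from h import *
f=lambda n,o,L,z:[ (print(n,l,ray(n,(o[0]+x/4,o[1]+y/4),z).round(4))) for l,x,y in L]
f('s0',(220,165),[('BR',52,288),('BL',500,432),('NR',138,160),('NL',557,283),('lipL',545,163)],.034)
f('d0',(240,130),[('BL',338,43),('BR',662,262),('NR',545,347),('NL',232,120),('edgeR',440,436),('edgeL',145,208)],.034)
f('s0',(220,165),[('padfl',613,118),('padfr',573,112)],.022)
f('d0',(240,130),[('padfl',50,248),('padfr',80,278),('padbr',135,240)],.022)
f('d0',(240,130),[('lipR',428,462),('lipL',147,246)],.018)
for n,L in (('s0',[(410,157),(488,167),(486,232),(400,214)]),('d0',[(187,139),(240,177),(170,222),(128,183)])):
  for p in L: print(n,'tray',ray(n,p,.016).round(4))
```

```text
s0 BR [ 0.7831 -0.1408  0.034 ]
s0 BL [0.7832 0.153  0.034 ]
s0 NR [ 0.6683 -0.1376  0.034 ]
s0 NL [0.6674 0.1556 0.034 ]
s0 lipL [0.573  0.1212 0.034 ]
d0 BL [0.7799 0.1522 0.034 ]
d0 BR [ 0.7751 -0.1476  0.034 ]
d0 NR [ 0.6663 -0.142   0.034 ]
d0 NL [0.6703 0.1468 0.034 ]
d0 edgeR [ 0.5682 -0.1439  0.034 ]
d0 edgeL [0.5707 0.1251 0.034 ]
s0 padfl [0.5046 0.1532 0.022 ]
s0 padfr [0.5091 0.1251 0.022 ]
d0 padfl [0.509  0.1509 0.022 ]
d0 padfr [0.5055 0.1163 0.022 ]
d0 padbr [0.5536 0.1169 0.022 ]
d0 lipR [ 0.5582 -0.1442  0.018 ]
d0 lipL [0.5579 0.1102 0.018 ]
s0 tray [0.3002 0.2225 0.016 ]
s0 tray [0.2592 0.4579 0.016 ]
s0 tray [0.5239 0.4645 0.016 ]
s0 tray [0.5435 0.2389 0.016 ]
d0 tray [0.5141 0.4575 0.016 ]
d0 tray [0.5244 0.2234 0.016 ]
d0 tray [0.2978 0.2218 0.016 ]
d0 tray [0.2954 0.4189 0.016 ]
```

>>> play_rows(offset=[[27,-42,26],[27,-42,26],[27,-42,26],[27,-42,26],[27,-42,26]], dr=[[0,0,0],[0,0,0],[0,0,0],[0,0,0],[0,0,0]], claw=[0,0,0,0,0])

```text
time_s: 0.72
ee_pos: [0.5136, 0.1356, 0.1006]
eef_rot: [2.222, 2.221, 0.0]
ft_force: [1.1, 0.7, -0.5]
width: -0.004
grasp_force: 0.0
```

>>> play_rows(offset=[[0,0,20],[0,0,15],[0,0,15],[0,0,0]], dr=[[0,0,0.0],[0,0,0],[0,0,0],[0,0,0]], claw=[0,0,0,0])

```text
time_s: 1.23
ee_pos: [0.515, 0.1344, 0.0502]
eef_rot: [-2.222, -2.22, 0.002]
ft_force: [-0.2, 0.6, 0.1]
width: 0.001
grasp_force: 0.0
```

Run:
```python
from h import *
snap('scene','s1');snap('wrist','w1')
a=cv2.resize(cv2.imread('pics/s1.png')[120:280,200:440],(600,400));b=cv2.imread('pics/w1.png')
a=cv2.resize(a,(480,320));b=cv2.resize(b,(448,280))
c=np.zeros((600,480,3),np.uint8);c[:320]=a;c[320:,:448]=b;cv2.imwrite('pics/v1.png',c)
```

```text
(no output)
```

View pics/v1.png

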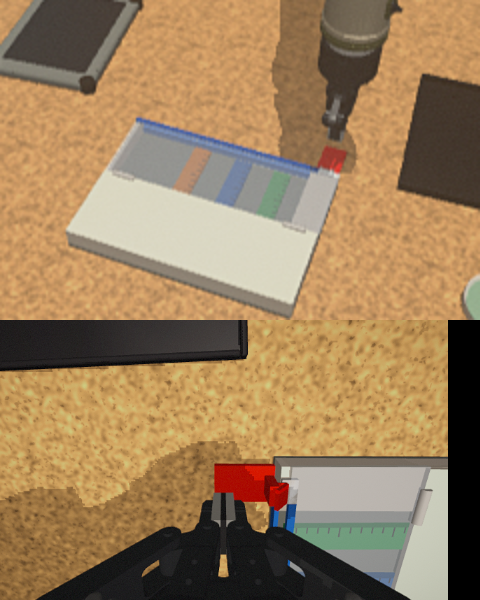

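Run:
```python
from h import *
for p in [(215,463),(268,464),(216,500)]: print(ray('w1',(p[0]*640/448,(p[1]-320)*400/280),.022).round(4))
for p in [(312,523),(407,525),(410,549)]: print('green@14',ray('w1',(p[0]*640/448,(p[1]-320)*400/280),.014).round(4))
for p in [(275,457),(448,457)]: print('case left@34',ray('w1',(p[0]*640/448,(p[1]-320)*400/280),.034).round(4))
for p in [(246,321),(246,355),(0,370)]: print('tray',ray('w1',(p[0]*640/448,(p[1]-320)*400/280),.016).round(4))
```

```text
[0.5083 0.1546 0.022 ]
[0.5505 0.1538 0.022 ]
[0.5088 0.1219 0.022 ]
green@14 [0.5956 0.0944 0.014 ]
green@14 [0.6825 0.0923 0.014 ]
green@14 [0.6918 0.066  0.014 ]
case left@34 [0.5528 0.1632 0.034 ]
case left@34 [0.6796 0.1631 0.034 ]
tray [0.5306 0.2551 0.016 ]
tray [0.5312 0.2339 0.016 ]
tray [0.3525 0.224  0.016 ]
```

>>> play_rows(offset=[[4,3,15],[0,0,12],[0,0,5],[0,0,4],[0,0,3]], dr=[[0,0,0],[0,0,0],[0,0,0],[0,0,0],[0,0,0]], claw=[0,0,0,0,0])

```text
time_s: 1.95
ee_pos: [0.5173, 0.1392, 0.0121]
eef_rot: [-2.22, -2.222, 0.001]
ft_force: [-3.2, 2.3, 3.8]
width: -0.001
grasp_force: 2.5
```

>>> play_rows(offset=[[0,0,0],[0,0,0]], dr=[[0,0,0],[0,0,0]], claw=[0,0])

```text
time_s: 2.2
ee_pos: [0.5173, 0.1391, 0.0125]
eef_rot: [-2.221, -2.221, 0.001]
ft_force: [-4.6, 2.7, 6.0]
width: 0.003
grasp_force: 2.5
```

Back up, then look.

>>> play_rows(offset=[[0,0,-30],[-10,0,-50],[-20,0,-50],[-30,0,-10],[0,0,0]], dr=[[0,0,0],[0,0,0.18],[0,0,0.18],[0,0,0.18],[0,0,0.18]], claw=[0,0,0,0,40])

```text
time_s: 2.82
ee_pos: [0.5041, 0.0785, 0.154]
eef_rot: [2.867, 1.282, 0.004]
ft_force: [-0.3, 0.9, -0.7]
width: 0.201
grasp_force: 0.0
```

>>> play_rows(offset=[[0,0,0],[0,0,0],[0,0,0],[0,0,0],[0,0,0]], dr=[[0,0,0.18],[0,0,0.18],[0,0,0.18],[0,0,0.18],[0,0,0.13]], claw=[40,40,40,40,40])

```text
time_s: 3.45
ee_pos: [0.5043, 0.0807, 0.1526]
eef_rot: [3.141, -0.008, 0.002]
ft_force: [0.0, 0.7, 0.5]
width: 0.468
grasp_force: 0.0
```

Run:
```python
from h import *
s=arm.observe();print(s['ee_pos'],s['eef_rot'],s['joint_positions'],s['width'])
snap('scene','s2');snap('wrist','w2')
a=cv2.resize(cv2.imread('pics/s2.png')[120:280,200:440],(480,320));b=cv2.imread('pics/w2.png')
b=cv2.resize(b,(448,280))
c=np.zeros((600,480,3),np.uint8);c[:320]=a;c[320:,:448]=b;cv2.imwrite('pics/v2.png',c)
```

```text
[0.50430759 0.08072821 0.1525511 ] [ 3.14114501e+00 -7.61685257e-03  1.88952329e-03] [-0.60005016  0.50097265  0.47006938  2.18134729 -0.43055318  0.54649418
 -1.38280097] 0.4684516331981479
```

View pics/v2.png

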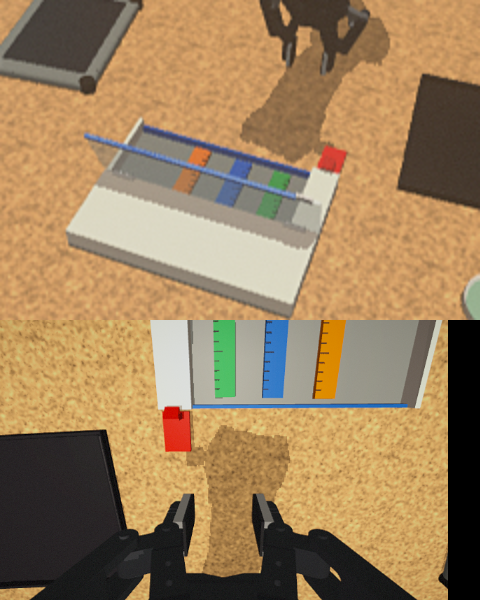

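Run:
```python
from h import *
q=lambda x,y,z:ray('w2',(x*640/448,(y-320)*400/280),z).round(4)
for l,L in dict(g=[(214,397),(236,397),(212,321),(236,321)],b=[(262,397),(285,397),(265,321),(288,321)],o=[(313,399),(335,399),(319,321),(343,321)]).items(): print(l,[q(*p,.014)[:2] for p in L])
print('lip',q(192,405,.018),q(407,405,.018))
print('tray',q(104,430,.016),q(126,573,.016))
```

```text
g [array([0.5719, 0.09  ]), array([0.5716, 0.0638]), array([0.6515, 0.0904]), array([0.6512, 0.0644])]
b [array([0.5713, 0.0327]), array([0.571 , 0.0053]), array([0.6509, 0.0328]), array([0.6507, 0.0078])]
o [array([ 0.5684, -0.0284]), array([ 0.5681, -0.0548]), array([ 0.6504, -0.026 ]), array([ 0.6501, -0.0521])]
lip [0.5631 0.1162 0.018 ] [ 0.5605 -0.1396  0.018 ]
tray [0.534  0.2268 0.016 ] [0.314  0.2302 0.016 ]
```

>>> play_rows(offset=[[43,2,50],[43,2,50],[0,0,25],[0,0,12],[0,0,6]], dr=[[0,0,0],[0,0,0],[0,0,0],[0,0,0],[0,0,0]], claw=[36,36,36,36,36], force=60)

```text
time_s: 4.18
ee_pos: [0.585, 0.0772, 0.0145]
eef_rot: [3.142, 0.003, -0.0]
ft_force: [-0.4, 0.0, 0.3]
width: 0.421
grasp_force: 0.0
```

>>> play_rows(offset=[[0,0,0],[0,0,0],[0,0,0],[0,0,0]], dr=[[0,0,0],[0,0,0],[0,0,0],[0,0,0]], claw=[36,15,15,15], force=60)

```text
time_s: 4.68
ee_pos: [0.5855, 0.0777, 0.015]
eef_rot: [-3.141, -0.002, -0.001]
ft_force: [-1.3, -0.9, -0.2]
width: 0.175
grasp_force: 0.0
```

>>> play_rows(offset=[[0,0,-10],[0,0,0],[4,0,10],[0,0,8],[0,0,1]], dr=[[0,0,0],[0,0,0],[0,0,0],[0,0,0],[0,0,0]], claw=[36,36,36,36,36])

```text
time_s: 5.3
ee_pos: [0.5895, 0.0776, 0.0051]
eef_rot: [-3.141, -0.001, 0.0]
ft_force: [-1.3, 0.6, 15.0]
width: 0.421
grasp_force: 7.5
```

>>> play_rows(offset=[[0,0,0],[0,0,0],[0,0,0]], dr=[[0,0,0],[0,0,0],[0,0,0]], claw=[15,15,15])

```text
time_s: 5.68
ee_pos: [0.5903, 0.0774, 0.0063]
eef_rot: [-3.141, -0.001, -0.003]
ft_force: [-0.8, -0.2, 17.4]
width: 0.258
grasp_force: 63.0
```

>>> play_rows(offset=[[0,0,-5],[0,0,-5],[0,0,-5],[0,0,-5],[0,0,0]], dr=[[0,0,0],[0,-0.025,0],[0,-0.025,0],[0,-0.025,0],[0,0,0]], claw=[15,15,15,15,15])

```text
time_s: 6.3
ee_pos: [0.5899, 0.0775, 0.0251]
eef_rot: [3.139, 0.001, -0.118]
ft_force: [0.3, 0.5, 0.0]
width: 0.258
grasp_force: 58.8
```

Run:
```python
from h import *
snap('side','d3');snap('wrist','w3')
a=cv2.resize(cv2.imread('pics/d3.png')[80:280,180:440],(416,320));b=cv2.imread('pics/w3.png')
b=cv2.resize(b,(448,280))
c=np.zeros((600,480,3),np.uint8);c[:320,:416]=a;c[320:,:448]=b;cv2.imwrite('pics/v3.png',c)
```

```text
(no output)
```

View pics/v3.png

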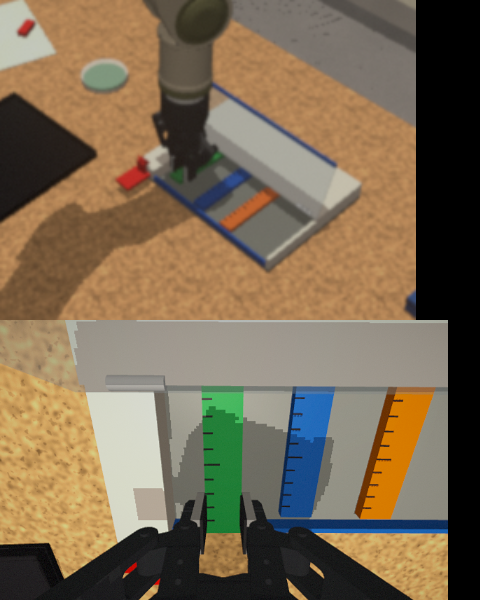

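>>> play_rows(offset=[[-15,0,0],[-25,0,0],[-30,0,0],[-30,0,0],[-20,0,0]], dr=[[0,0,0],[0,0,0],[0,0,0],[0,0,0],[0,0,0]], claw=[15,15,15,15,15])

```text
time_s: 7.02
ee_pos: [0.4671, 0.0772, 0.0348]
eef_rot: [3.139, 0.002, -0.12]
ft_force: [-0.1, 0.4, -1.0]
width: 0.258
grasp_force: 58.8
```

>>> play_rows(offset=[[-10,0,-40],[-10,0,-40],[0,-55,0],[0,-55,0],[0,-55,0]], dr=[[0,0.0375,0],[0,0.0375,0],[0,0,0],[0,0,0],[0,0,0]], claw=[15,15,15,15,15])

```text
time_s: 7.65
ee_pos: [0.453, 0.2435, 0.1157]
eef_rot: [-3.141, -0.001, 0.0]
ft_force: [0.5, 0.1, -1.1]
width: 0.261
grasp_force: 59.1
```

>>> play_rows(offset=[[-25,-50,0],[-25,-50,0],[-30,-50,0],[-25,0,0],[0,0,0]], dr=[[0,0,0],[0,0,0],[0,0,0],[0,0,0],[0,0,0]], claw=[15,15,15,15,15])

```text
time_s: 8.28
ee_pos: [0.346, 0.3918, 0.115]
eef_rot: [3.14, 0.006, -0.004]
ft_force: [1.3, -1.1, 0.2]
width: 0.254
grasp_force: 59.1
```

Run:
```python
from h import *
s=arm.observe();print(s['time_s'],s['ee_pos'],s['eef_rot'],s['joint_positions'])
snap('scene','s4');snap('wrist','w4')
a=cv2.resize(cv2.imread('pics/s4.png')[100:300,240:540],(480,320));b=cv2.imread('pics/w4.png')
b=cv2.resize(b,(448,280))
c=np.zeros((600,480,3),np.uint8);c[:320,:]=a;c[320:,:448]=b;cv2.imwrite('pics/v4.png',c)
```

```text
8.275 [0.34601534 0.39182517 0.1150223 ] [ 3.14016644  0.0063284  -0.00377507] [-1.30213397  0.58999588  0.51089523  2.18193174 -0.59369121  0.50961198
 -1.89985183]
```

View pics/v4.png

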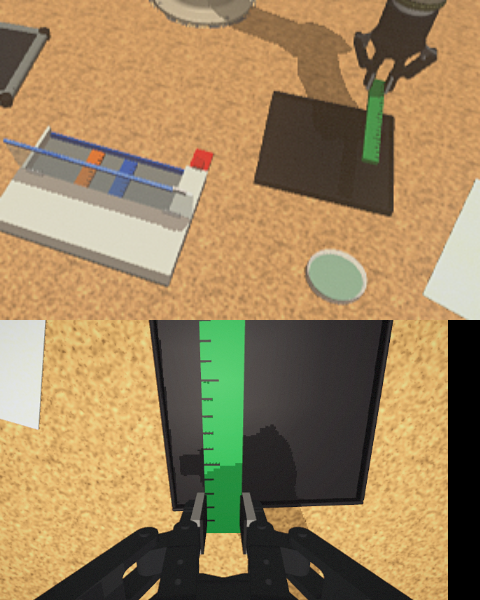

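Run:
```python
from h import *
q=lambda x,y,z:ray('w4',(x*640/448,(y-320)*400/280),z).round(4)
for p in [(172,510),(364,503),(150,321),(392,321)]: print(q(*p,.016)) 
g=lambda x,y:ray('s4',(240+x*300/480,100+y*200/320),.016).round(4)
for p in [(275,91),(254,183),(391,215),(395,117)]: print('s',g(*p))
```

```text
[0.2856 0.4519 0.016 ]
[0.2953 0.2227 0.016 ]
[0.4849 0.4593 0.016 ]
[0.4855 0.2328 0.016 ]
s [0.2975 0.228  0.016 ]
s [0.5461 0.2359 0.016 ]
s [0.5335 0.4609 0.016 ]
s [0.289  0.4559 0.016 ]
```

>>> play_rows(offset=[[-12,0,40],[0,0,40],[0,0,18],[0,0,6],[0,0,2]], dr=[[0,0,-0.04],[0,0,0],[0,0,0],[0,0,0],[0,0,0]], claw=[15,15,15,15,15])

```text
time_s: 9.0
ee_pos: [0.3382, 0.3918, 0.0097]
eef_rot: [3.141, 0.062, 0.001]
ft_force: [0.0, 1.3, -1.0]
width: 0.259
grasp_force: 59.1
```

>>> play_rows(offset=[[0,0,0],[0,0,0],[0,0,0],[0,0,-10],[0,0,-50]], dr=[[0,0,0],[0,0,0],[0,0,0],[0,0,0],[0,0,0]], claw=[15,36,36,36,36])

```text
time_s: 9.62
ee_pos: [0.3367, 0.3914, 0.069]
eef_rot: [3.138, 0.063, -0.004]
ft_force: [0.2, -0.1, 0.7]
width: 0.421
grasp_force: 0.0
```

>>> play_rows(offset=[[0,0,-40],[30,53,0],[30,53,0],[36,50,0],[36,50,0]], dr=[[0,0,0.04],[0,0,0],[0,0,0],[0,0,0],[0,0,0]], claw=[36,36,36,36,36])

```text
time_s: 10.25
ee_pos: [0.4704, 0.1851, 0.1103]
eef_rot: [-3.141, -0.002, -0.001]
ft_force: [1.0, 0.3, 0.3]
width: 0.422
grasp_force: 0.0
```

>>> play_rows(offset=[[40,50,0],[40,50,0],[40,50,0],[0,16,0],[0,0,0]], dr=[[0,0,0],[0,0,0],[0,0,0],[0,0,0],[0,0,0]], claw=[36,36,36,36,36])

```text
time_s: 10.88
ee_pos: [0.5859, 0.023, 0.1099]
eef_rot: [3.141, -0.003, -0.001]
ft_force: [-0.3, 0.6, -0.5]
width: 0.419
grasp_force: 0.0
```

Run:
```python
from h import *
s=arm.observe();print(s['time_s'],s['ee_pos'],s['eef_rot'])
snap('scene','s5');snap('wrist','w5')
a=cv2.resize(cv2.imread('pics/s5.png')[100:300,240:540],(480,320));b=cv2.imread('pics/w5.png')
b=cv2.resize(b,(448,280))
c=np.zeros((600,480,3),np.uint8);c[:320,:]=a;c[320:,:448]=b;cv2.imwrite('pics/v5.png',c)
```

```text
10.875 [0.58592822 0.02300477 0.10987029] [ 3.14144401e+00 -2.54673835e-03 -1.10725281e-03]
```

View pics/v5.png

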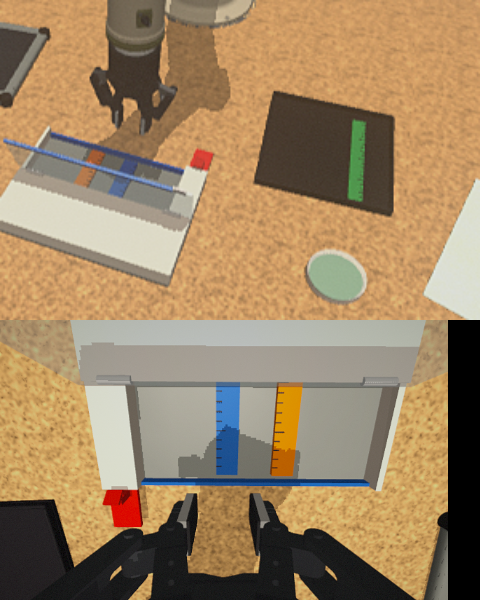

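Run:
```python
from h import *
q=lambda x,y,z:ray('w5',(x*640/448,(y-320)*400/280),z).round(4)
for p in [(216,474),(239,474),(271,475),(294,475)]: print(q(*p,.014))
```

```text
[0.5711 0.0319 0.014 ]
[0.5712 0.006  0.014 ]
[ 0.57  -0.03   0.014]
[ 0.57   -0.0559  0.014 ]
```

>>> play_rows(offset=[[4,4,45],[0,0,35],[0,0,16],[0,0,6],[0,0,3]], dr=[[0,0,0],[0,0,0],[0,0,0],[0,0,0],[0,0,0]], claw=[36,36,36,36,36])

```text
time_s: 11.6
ee_pos: [0.591, 0.0206, 0.0051]
eef_rot: [-3.142, -0.002, -0.001]
ft_force: [-0.4, -0.8, 9.6]
width: 0.421
grasp_force: 5.3
```

>>> play_rows(offset=[[0,0,0],[0,0,0],[0,0,0],[0,0,0]], dr=[[0,0,0],[0,0,0],[0,0,0],[0,0,0]], claw=[36,15,15,15])

```text
time_s: 12.1
ee_pos: [0.5919, 0.02, 0.0064]
eef_rot: [-3.141, -0.001, -0.005]
ft_force: [-0.8, -0.1, 11.0]
width: 0.255
grasp_force: 61.4
```

>>> play_rows(offset=[[0,0,-5],[0,0,-5],[0,0,-5],[0,0,-5],[0,0,0]], dr=[[0,0,0],[0,-0.025,0],[0,-0.025,0],[0,-0.025,0],[0,0,0]], claw=[15,15,15,15,15])

```text
time_s: 12.72
ee_pos: [0.5918, 0.0202, 0.0251]
eef_rot: [3.139, 0.002, -0.115]
ft_force: [-0.1, -0.0, -1.2]
width: 0.257
grasp_force: 58.8
```

>>> play_rows(offset=[[-15,0,0],[-25,0,0],[-30,0,0],[-30,0,0],[-20,0,0]], dr=[[0,0,0],[0,0,0],[0,0,0],[0,0,0],[0,0,0]], claw=[15,15,15,15,15])

```text
time_s: 13.35
ee_pos: [0.4683, 0.0198, 0.0339]
eef_rot: [3.139, 0.001, -0.12]
ft_force: [-0.2, 0.2, -0.2]
width: 0.26
grasp_force: 58.8
```

>>> play_rows(offset=[[-10,0,-40],[-10,0,-40],[0,-55,0],[0,-55,0],[0,-55,0]], dr=[[0,0.0375,0],[0,0.0375,0],[0,0,0],[0,0,0],[0,0,0]], claw=[15,15,15,15,15])

```text
time_s: 13.98
ee_pos: [0.4544, 0.186, 0.1147]
eef_rot: [-3.141, -0.0, 0.0]
ft_force: [1.2, -0.3, 0.4]
width: 0.257
grasp_force: 59.1
```

>>> play_rows(offset=[[-15,-55,0],[-25,-55,0],[-35,-48,0],[-35,0,0],[0,0,0]], dr=[[0,0,0],[0,0,0],[0,0,0],[0,0,0],[0,0,-0.04]], claw=[15,15,15,15,15])

```text
time_s: 14.6
ee_pos: [0.3416, 0.3421, 0.114]
eef_rot: [3.139, 0.072, -0.005]
ft_force: [1.5, -0.3, -0.6]
width: 0.258
grasp_force: 59.1
```

Run:
```python
from h import *
s=arm.observe();print(s['time_s'],s['ee_pos'],s['eef_rot'])
snap('scene','s6');snap('wrist','w6')
a=cv2.resize(cv2.imread('pics/s6.png')[100:300,240:540],(480,320));b=cv2.imread('pics/w6.png')
b=cv2.resize(b,(448,280))
c=np.zeros((600,480,3),np.uint8);c[:320,:]=a;c[320:,:448]=b;cv2.imwrite('pics/v6.png',c)
```

```text
14.6 [0.34160194 0.34210409 0.11403891] [ 3.13910195  0.07172586 -0.00492069]
```

View pics/v6.png

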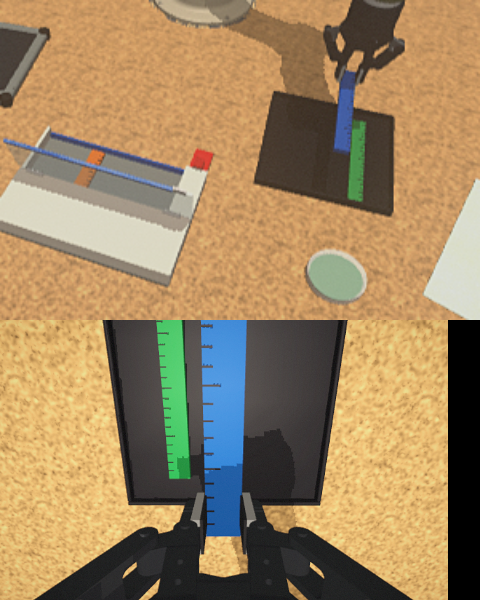

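Run:
```python
from h import *
q=lambda x,y,z:ray('w6',(x*640/448,(y-320)*400/280),z).round(4)
for p in [(168,478),(190,478),(183,321)]: print(q(*p,.013)) 
for p in [(128,504),(320,504),(345,321),(104,321)]: print(q(*p,.016))
```

```text
[0.3193 0.4037 0.013 ]
[0.3205 0.3784 0.013 ]
[0.4796 0.3853 0.013 ]
[0.2851 0.4513 0.016 ]
[0.2955 0.2237 0.016 ]
[0.4859 0.234  0.016 ]
[0.4754 0.4582 0.016 ]
```

Clear; shift 6 mm right for finger room and set it down.

>>> play_rows(offset=[[-5,7,40],[0,0,40],[0,0,18],[0,0,6],[0,0,2]], dr=[[0,0,0],[0,0,0],[0,0,0],[0,0,0],[0,0,0]], claw=[15,15,15,15,15])

```text
time_s: 15.32
ee_pos: [0.3419, 0.3351, 0.0086]
eef_rot: [3.141, 0.061, 0.001]
ft_force: [-0.6, 0.5, 0.2]
width: 0.26
grasp_force: 59.1
```

>>> play_rows(offset=[[0,0,0],[0,0,0],[0,0,0],[0,0,-10],[0,0,-50]], dr=[[0,0,0],[0,0,0],[0,0,0],[0,0,0],[0,0,0]], claw=[15,34,34,34,34])

```text
time_s: 15.95
ee_pos: [0.3404, 0.3349, 0.0681]
eef_rot: [3.138, 0.063, -0.005]
ft_force: [0.6, 0.7, 0.5]
width: 0.395
grasp_force: 0.0
```

>>> play_rows(offset=[[0,0,-40],[40,46,0],[40,46,0],[40,46,0],[40,46,0]], dr=[[0,0,0.04],[0,0,0],[0,0,0],[0,0,0],[0,0,0]], claw=[36,36,36,36,36])

```text
time_s: 16.58
ee_pos: [0.5021, 0.1506, 0.1093]
eef_rot: [-3.141, -0.003, -0.001]
ft_force: [1.5, 1.5, 0.4]
width: 0.42
grasp_force: 0.0
```

>>> play_rows(offset=[[40,46,0],[40,46,0],[13,46,0],[0,50,0],[0,0,0]], dr=[[0,0,0],[0,0,0],[0,0,0],[0,0,0],[0,0,0]], claw=[36,36,36,36,36])

```text
time_s: 17.2
ee_pos: [0.5939, -0.0414, 0.1096]
eef_rot: [3.139, -0.01, 0.001]
ft_force: [-0.1, 0.8, 0.5]
width: 0.423
grasp_force: 0.0
```

>>> play_rows(offset=[[-4,0,45],[0,0,35],[0,0,16],[0,0,6],[0,0,3]], dr=[[0,0,0],[0,0,0],[0,0,0],[0,0,0],[0,0,0]], claw=[36,36,36,36,36])

```text
time_s: 17.82
ee_pos: [0.5905, -0.0359, 0.0049]
eef_rot: [-3.141, -0.002, -0.001]
ft_force: [-7.8, 1.3, 42.1]
width: 0.423
grasp_force: 20.9
```

>>> play_rows(offset=[[0,0,0],[0,0,0],[0,0,0],[0,0,0]], dr=[[0,0,0],[0,0,0],[0,0,0],[0,0,0]], claw=[36,15,15,15])

```text
time_s: 18.32
ee_pos: [0.592, -0.036, 0.0063]
eef_rot: [-3.141, -0.0, -0.007]
ft_force: [-3.7, -0.8, 21.7]
width: 0.259
grasp_force: 63.5
```

>>> play_rows(offset=[[0,0,-5],[0,0,-5],[0,0,-5],[0,0,-5],[0,0,0]], dr=[[0,0,0],[0,-0.025,0],[0,-0.025,0],[0,-0.025,0],[0,0,0]], claw=[15,15,15,15,15])

```text
time_s: 18.95
ee_pos: [0.5911, -0.0361, 0.0239]
eef_rot: [3.139, 0.002, -0.116]
ft_force: [0.8, -1.6, -2.4]
width: 0.257
grasp_force: 58.8
```

>>> play_rows(offset=[[-15,0,0],[-25,0,0],[-30,0,0],[-30,0,0],[-20,0,0]], dr=[[0,0,0],[0,0,0],[0,0,0],[0,0,0],[0,0,0]], claw=[15,15,15,15,15])

```text
time_s: 19.58
ee_pos: [0.4681, -0.0357, 0.0329]
eef_rot: [-3.139, -0.002, 0.12]
ft_force: [0.1, -0.2, -0.2]
width: 0.258
grasp_force: 58.7
```

>>> play_rows(offset=[[-10,0,-40],[-10,0,-40],[0,-55,0],[0,-55,0],[0,-55,0]], dr=[[0,0.0375,0],[0,0.0375,0],[0,0,0],[0,0,0],[0,0,0]], claw=[15,15,15,15,15])

```text
time_s: 20.2
ee_pos: [0.4538, 0.1304, 0.1137]
eef_rot: [-3.141, -0.002, 0.001]
ft_force: [0.3, 0.2, -0.8]
width: 0.26
grasp_force: 58.8
```

>>> play_rows(offset=[[-15,-55,0],[-25,-55,0],[-35,-45,0],[-33,0,0],[0,0,0]], dr=[[0,0,0],[0,0,0],[0,0,0],[0,0,0],[0,0,-0.04]], claw=[15,15,15,15,15])

```text
time_s: 20.82
ee_pos: [0.3431, 0.2834, 0.1132]
eef_rot: [3.14, 0.073, -0.006]
ft_force: [1.1, -0.4, -0.5]
width: 0.256
grasp_force: 58.8
```

Run:
```python
from h import *
s=arm.observe();print(s['time_s'],s['ee_pos'],s['eef_rot'],s['joint_positions'])
snap('scene','s7');snap('wrist','w7')
a=cv2.resize(cv2.imread('pics/s7.png')[100:300,240:540],(480,320));b=cv2.imread('pics/w7.png')
b=cv2.resize(b,(448,280))
c=np.zeros((600,480,3),np.uint8);c[:320,:]=a;c[320:,:448]=b;cv2.imwrite('pics/v7.png',c)
```

```text
20.825 [0.34308973 0.28336804 0.11319589] [ 3.13973642  0.07268105 -0.00556719] [-1.16665097  0.5319249   0.50389305  2.35112517 -0.68248647  0.40127416
 -1.6043453 ]
```

View pics/v7.png

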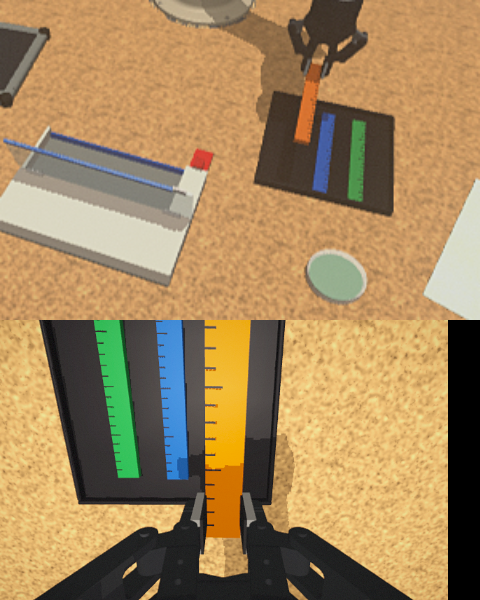

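>>> play_rows(offset=[[-4,2,40],[0,0,40],[0,0,18],[0,0,6],[0,0,2]], dr=[[0,0,0],[0,0,0],[0,0,0],[0,0,0],[0,0,0]], claw=[15,15,15,15,15])

```text
time_s: 21.55
ee_pos: [0.3459, 0.282, 0.0094]
eef_rot: [3.138, 0.06, -0.005]
ft_force: [-0.3, 0.6, -0.1]
width: 0.257
grasp_force: 58.8
```

>>> play_rows(offset=[[0,0,0],[0,0,0],[0,0,0],[0,0,-10],[0,0,-50]], dr=[[0,0,0],[0,0,0],[0,0,0],[0,0,0],[0,0,0]], claw=[15,34,34,34,34])

```text
time_s: 22.18
ee_pos: [0.3443, 0.2824, 0.069]
eef_rot: [3.137, 0.062, -0.012]
ft_force: [0.2, 0.5, 0.1]
width: 0.394
grasp_force: 0.0
```

>>> play_rows(offset=[[0,0,-50],[0,0,-55],[0,0,-55],[20,10,-50],[50,20,0]], dr=[[0,0,0.04],[0,0,0],[0,0,0],[0,0,0],[0,0,0]], claw=[0,0,0,0,0])

```text
time_s: 22.8
ee_pos: [0.4147, 0.2578, 0.2826]
eef_rot: [-3.139, -0.018, 0.002]
ft_force: [0.2, 2.1, -1.0]
width: 0.001
grasp_force: 0.0
```

>>> play_rows(offset=[[55,20,0],[55,20,0],[55,20,0],[55,20,0],[55,20,0]], dr=[[0,0,0],[0,0,0],[0,0,0],[0,0,0],[0,0,0]], claw=[0,0,0,0,0])

```text
time_s: 23.42
ee_pos: [0.6922, 0.1534, 0.2788]
eef_rot: [3.14, 0.002, -0.006]
ft_force: [0.6, 0.9, 0.1]
width: 0.0
grasp_force: 0.0
```

>>> play_rows(offset=[[55,20,0],[50,15,0],[0,0,0]], dr=[[0,0,0],[0,0,0],[0,0,0]], claw=[0,0,0])

```text
time_s: 23.8
ee_pos: [0.7979, 0.116, 0.2773]
eef_rot: [3.137, -0.003, -0.005]
ft_force: [-0.8, 0.3, -0.1]
width: 0.0
grasp_force: 0.0
```

Run:
```python
from h import *
s=arm.observe();print(s['time_s'],s['ee_pos'],s['eef_rot'])
snap('scene','s8');snap('side','d8')
for t in (1.75,1.9,2.05):
  print(t,[proj('s8',(.67-.104*np.cos(t),y,.034+.102*np.sin(t))).round() for y in(-.147,.155)])
a=cv2.imread('pics/s8.png')[80:300,220:520];b=cv2.imread('pics/d8.png')[80:280,100:430]
c=np.zeros((600,450,3),np.uint8);c[:320,:436]=cv2.resize(a,(436,320));c[325:598,:450]=cv2.resize(b,(450,273));cv2.imwrite('pics/v8.png',c)
```

```text
23.8 [0.79786746 0.11604611 0.27734543] [ 3.13673965e+00 -3.12894410e-03 -5.40695539e-03]
1.75 [array([243., 183.]), array([361., 217.])]
1.9 [array([241., 188.]), array([359., 223.])]
2.05 [array([238., 194.]), array([357., 229.])]
```

View pics/v8.png

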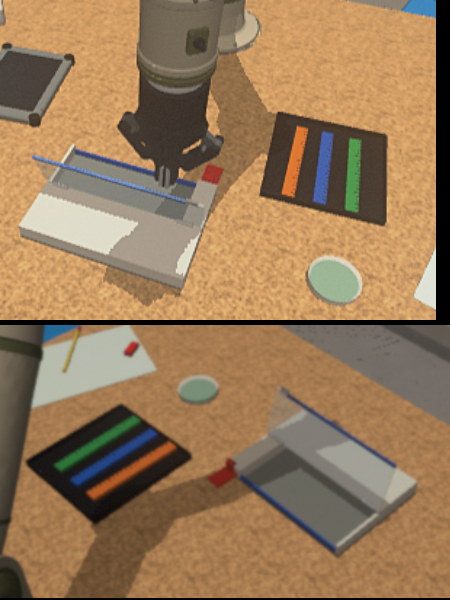

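>>> play_rows(offset=[[0,0,60],[0,0,60],[0,0,52],[-25,0,0],[-25,0,0]], dr=[[0,0,0],[0,0,0],[0,0,0],[0,0,0],[0,0,0]], claw=[0,0,0,0,0])

```text
time_s: 24.52
ee_pos: [0.743, 0.1197, 0.1063]
eef_rot: [3.139, 0.003, -0.008]
ft_force: [-1.1, 0.4, 1.1]
width: 0.005
grasp_force: 0.0
```

>>> play_rows(offset=[[-20,0,0],[-20,0,0],[-20,0,0],[-20,0,0],[-15,0,0]], dr=[[0,0,0],[0,0,0],[0,0,0],[0,0,0],[0,0,0]], claw=[0,0,0,0,0])

```text
time_s: 25.15
ee_pos: [0.6491, 0.1197, 0.108]
eef_rot: [3.14, 0.004, -0.003]
ft_force: [2.4, -0.1, -0.6]
width: -0.004
grasp_force: 1.0
```

>>> play_rows(offset=[[-20,3,4],[-17,2,10],[-11,0,14],[-7,0,15],[-4,0,15]], dr=[[0,0,0],[0,0,0],[0,0,0],[0,0,0],[0,0,0]], claw=[0,0,0,0,0])

```text
time_s: 25.78
ee_pos: [0.5902, 0.114, 0.0495]
eef_rot: [3.14, 0.003, -0.005]
ft_force: [-0.5, 1.3, 2.8]
width: 0.002
grasp_force: 1.4
```

>>> play_rows(offset=[[-2,0,8],[0,0,4],[0,0,3]], dr=[[0,0,0],[0,0,0],[0,0,0]], claw=[0,0,0])

```text
time_s: 26.15
ee_pos: [0.5889, 0.1135, 0.0343]
eef_rot: [3.139, 0.002, -0.006]
ft_force: [-0.7, 1.9, 2.1]
width: 0.001
grasp_force: 1.3
```

>>> play_rows(offset=[[0,0,2],[0,0,1],[0,0,0]], dr=[[0,0,0],[0,0,0],[0,0,0]], claw=[0,0,0])

```text
time_s: 26.52
ee_pos: [0.5889, 0.1135, 0.032]
eef_rot: [3.14, 0.002, -0.005]
ft_force: [-2.8, 3.0, 12.6]
width: 0.001
grasp_force: 6.3
```

>>> play_rows(offset=[[0,0,0.5],[0,0,0],[0,0,-8],[0,0,0]], dr=[[0,0,0],[0,0,0],[0,0,0],[0,0,0]], claw=[0,0,0,0])

```text
time_s: 27.02
ee_pos: [0.5894, 0.1128, 0.0392]
eef_rot: [3.138, 0.001, -0.004]
ft_force: [0.6, -0.6, -0.4]
width: -0.001
grasp_force: 0.0
```

Run:
```python
from h import *
s=arm.observe();print(s['ft_force'],s['ee_pos'])
```

```text
[ 0.55210104 -0.60526968 -0.36881532] [0.58936035 0.11278998 0.03924536]
```

No force at 39 mm and no lid following, so it is latched. Back off and confirm.

>>> play_rows(offset=[[0,0,-30],[0,0,-60],[0,0,-60],[0,0,0]], dr=[[0,0,0],[0,0,0],[0,0,0],[0,0,0]], claw=[0,0,0,0])

```text
time_s: 27.52
ee_pos: [0.5917, 0.1131, 0.1927]
eef_rot: [3.14, 0.001, 0.005]
ft_force: [0.1, 0.9, 0.0]
width: -0.0
grasp_force: 0.0
```

Run:
```python
from h import *
s=arm.observe();print(s['time_s'],s['ee_pos'])
snap('scene','s9');snap('side','d9')
a=cv2.imread('pics/s9.png')[100:300,220:520];b=cv2.imread('pics/d9.png')[80:280,100:430]
c=np.zeros((600,450,3),np.uint8);c[:300]=cv2.resize(a,(450,300));c[325:598,:450]=cv2.resize(b,(450,273));cv2.imwrite('pics/v9.png',c)
```

```text
27.525 [0.59170411 0.11309946 0.1926697 ]
```

View pics/v9.png

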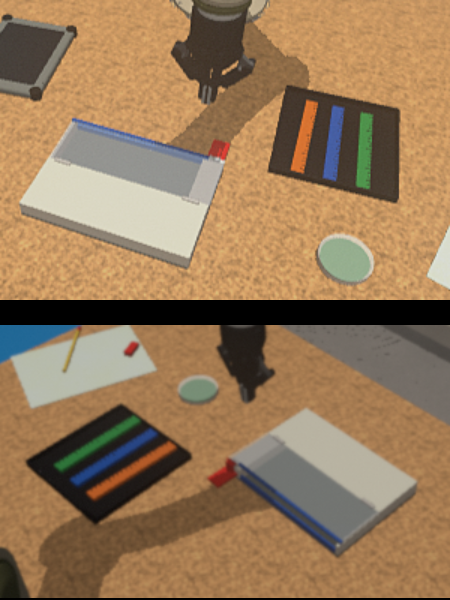

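The lid is shut, all three rulers lie flat in the tray, and the case is empty.

```bash
python3 -c "
from bench import arm
print(arm.finish_job())"
```

```text
the job is handed in; nothing more can be done
None
```

I handed the job in at about 27.5 s of the 210 s limit, and the hand-in gave no verdict. In the last pictures all three rulers (green, blue and orange) lie flat in the tray, the case is empty with its lid latched shut, and the tablet and dish look in place. The slide box was out of those pictures, but the arm never went near it.

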